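# Close up the humidity module and hold its cover plate for the screws

## Robot

A 6-joint arm with a two-finger parallel gripper is mounted at the origin on the work surface. World frame = base frame: x ahead of the robot, y to its left, z up, the work surface at z = 0. Lengths are in m, angles in rad, forces in N, time in s.
With the tool pointing down it reaches from about 0.375 to 0.9 m from the base axis. Payload 3.1 kg.
Tool frame: the origin (TCP) lies at the very end of the fingers, on their centre line; the grasp point (between the pads) lies 19 mm behind it; z points along the fingers, y is the direction in which the jaws open and shut (so a half turn about z gives the same grasp; the last joint's range is limited). The gripper opens to 85 mm and grips with 20 to 120 N. Pads are 22 mm wide; open, the fingers measure 114 mm over their backs; the gripper's body (76 mm by 85 mm) begins 54 mm behind the grasp point. The pads swing forward as they close: fully open they stand 13 mm farther back than shut.
Start: joints at [1.111, 0.527, 1.433, -0, 1.181, -0.178], TCP at [0.173, 0.601, 0.231] pointing down, gripper open.
Joint ranges: [-3.08, 3.08], [-0.75, 2.2], [0.22, 2.44], [-1.43, 4.57], [0, 2.65], [-2.85, 2.85]. Speed limits (rad/s): [2.79, 2.79, 3.14, 3.14, 3.14, 3.14].

## Interface

Orientations are given as a unit quaternion [x, y, z, w].
In Python, from station import manip gives the robot as it stands.
- The arm moves only by the tool send_rows, never from a script. Its argument "motion" is a list of rows, each an object with "gripper": the finger opening in mm, from 0 to 85.4; "travel": the shift along the tool's x, y, z in mm, a list of three; "rotation": the turn, a rotation vector about the tool's x, y, z in degrees, a list of three. In form: [{"gripper": gripper, "travel": [x, y, z], "rotation": [ax, ay, az]}, ...]. A call has 1 to 12 rows; each row shifts and turns the commanded pose from where the row before left it, along the tool's axes as they then stand; what a row does not reach is not made up. A row lasts 1/12 s, in which the tool goes at most 41.7 mm and 7.16 degrees, less where a joint would pass 70% of its speed; a pose out of reach is approached as far as the arm can. A call is refused whole if a number of a shift passes 41.7 or a number of a turn 7.16, either way. A call with a gripper value outside its range is refused whole. The fingers move at their own pace and stop on an object; "newtons" is the grip in N (left out, the last holds). Time passes only in rows, so rows that do not move let the fingers close. It gives the time, the measured TCP pose, the force and the opening at its end, in the units of the state.
- manip.sense(): the state, without advancing time (a new reading comes with each control period).
- manip.snapshot(name): name is "side" or "top"; returns the picture (400x640x3 uint8, red, green, blue); there is no depth.
- manip.calibration(name): a dict with "fx", "fy", "cx", "cy" (pixels), "k1" (the pictures are not rectified: a ray, as slopes to the right and down, at radius r is drawn at 1 + k1 r^2 times it, then the intrinsics apply), "cam_to_world" (4x4, takes a point from camera to world coordinates). Camera axes: x right, y down, z forward; pixel columns grow to the right and rows downward; lengths in m; the calibration is good to about 2 mm. A picture is of the moment at which its call begins. calibration takes no time and is no camera call.
- manip.sign_off(): hands the job in, once; it reports no verdict.
The state is a dict: "t": time; "q": joint angles; "qd": joint speeds; "tau": joint torques, N m; "tcp_pos": TCP position; "tool_rot": TCP orientation; "force": force on the tool from outside, world axes, zero at the start; "ft_torque": the same for the moment, N m; "finger_gap": opening from 0.0 (shut) to 1.0 (fully open).
Only numpy, scipy, OpenCV 4.12 (cv2) and the standard library are available. Lean on these libraries where they do the work, as an engineer would, in place of code of your own. Each camera call takes 0.05 s, during which the arm holds its last target. There are 200 camera calls.

## Task

Close up the humidity module on the conservation bench: first set the rubber stopper upright and fully home in the flask's neck and let go of it. Then pick up the aluminium cover plate by its grip bar and hold it level and still, about 15 mm above the four posts and touching nothing of the module, with every threaded post hole wholly in view through a hole of the plate, so that a colleague can start the screws; finish while still holding it there. Leave the jar, the weight and the brush where they are.

Things in the scene. Friction and masses are not known exactly. Their poses are not given: they have to be found in the camera images.
- stopper_center (a point): Loose black rubber stopper standing upright on its narrow end on the bench; the point is its centre, half-way up its 44 mm height, z up. Lower 24 mm: tapered plug, diameter 20 at the foot to 25 at the top. Upper 20 mm: plain cylindrical head, diameter 33, whose underside rests on the neck rim when seated. 45 g.
- stopper: The same stopper; origin at the centre of its foot, 22 mm below its centre, z up.
- neck_mouth (a point): Centre of the rim of the flask's open neck, in the middle of the humidity module, 56 mm above the bench, z up. The neck is upright, bore 28 mm, 28 mm deep, outer diameter 35 mm, and is fixed. A fully seated stopper has its centre 2 mm below this point.
- module: Humidity module, fixed to the bench: grey tray 190 x 130 x 10 mm (x long, y wide) carrying a squat amber flask with its neck upright in the middle and four steel posts, diameter 18 mm, tops 80 mm above the bench. Origin at the centre of its underside on the bench, z up.
- plate_grip (a point): Centre of the black grip bar that stands upright on the middle of the loose aluminium cover plate. Bar: 70 mm long (plate x), 12 mm thick (plate y), 40 mm high, standing on the plate's upper face. The plate is 170 x 120 x 5 mm (x long, y wide), lies flat on the bench with the bar up; this point is 25 mm above the plate's underside, at its middle. z up. Whole plate and bar about 0.32 kg, balanced at the middle.
- plate: The cover plate with its grip bar; origin at the centre of the plate's underside, x along its length and the bar, z up. The plate fits the posts equally well turned half round.
- paste_jar: Closed white jar, diameter 56, height 60 mm, bystander; origin at the centre of its underside.
- book_weight: Dark steel book weight 90 x 50 x 35 mm, bystander; origin at the centre of its underside.
- glue_brush: Brush with a wooden handle, about 200 mm long, lying along its own x, bystander; origin about its middle, on the bench.
- post0 (a point): Centre of the top of the module's post at its -x -y corner (70 mm along x and 45 mm along y from the middle, 80 mm above the bench), where its 6 mm threaded hole opens.
- post1 (a point): Centre of the top of the module's post at its +x -y corner (70 mm along x and 45 mm along y from the middle, 80 mm above the bench), where its 6 mm threaded hole opens.
- post2 (a point): Centre of the top of the module's post at its +x +y corner (70 mm along x and 45 mm along y from the middle, 80 mm above the bench), where its 6 mm threaded hole opens.
- post3 (a point): Centre of the top of the module's post at its -x +y corner (70 mm along x and 45 mm along y from the middle, 80 mm above the bench), where its 6 mm threaded hole opens.
- hole0 (a point): Centre, on the plate's underside, of the round 15 mm through hole at the plate's -x -y corner (70 mm along x and 45 mm along y from its middle).
- hole1 (a point): Centre, on the plate's underside, of the round 15 mm through hole at the plate's +x -y corner (70 mm along x and 45 mm along y from its middle).
- hole2 (a point): Centre, on the plate's underside, of the round 15 mm through hole at the plate's +x +y corner (70 mm along x and 45 mm along y from its middle).
- hole3 (a point): Centre, on the plate's underside, of the round 15 mm through hole at the plate's -x +y corner (70 mm along x and 45 mm along y from its middle).
Things that resemble listed ones, but are neither listed nor needed, are in the scene too. Of the things that look like the module, the larger one is meant. Of the things shaped like the stopper, the black one is meant.

How it is judged:
By the outcome, as a careful person would: the job done as asked, in the order asked, and still so for the second after the job is handed in, while the arm keeps its last pose, push and grip.
It also fails if it takes over 59 s, if anything falls off the work surface, if the arm or the gripper's body presses on something with over 40 N, if the wrist force passes 120 N, or if a joint passes its speed limit or range.

## Working session

There is one attempt and no reset: what is moved stays moved. The work goes in short steps, Python scripts to look and compute and a tool call to move; the robot and the scene stay as the last step left them, time stands still between calls to the robot, and variables do not carry over. Pictures are saved under pics/ and viewed, about 8 in all and at most 12, crops included, and the job is handed in when it is done.

Besides the shell and the picture viewer there is one more tool, called as name(argument=value, ...), one argument or row to a line, values as JSON. send_rows: Moves the arm, as the interface text tells. Its arguments: {"type":"object","properties":{"motion":{"type":"array","items":{"type":"object","properties":{"gripper":{"type":"number"},"travel":{"type":"array","items":{"type":"number"}},"rotation":{"type":"array","items":{"type":"number"}}}}},"newtons":{"type":"number"}},"required":["motion"]}

```bash
mkdir -p pics
cat > h.py <<'E'
import numpy as np,cv2
from station import manip
def snap(n,f):
    im=manip.snapshot(n); cv2.imwrite('pics/'+f,im[:,:,::-1]); return im
def KD(n):
    c=manip.calibration(n);K=np.array([[c['fx'],0,c['cx']],[0,c['fy'],c['cy']],[0,0,1]])
    return K,np.array([c['k1'],0,0,0,0.]),np.array(c['cam_to_world'])
def ray(n,uv):
    K,D,T=KD(n); p=cv2.undistortPoints(np.array(uv,float).reshape(-1,1,2),K,D).reshape(-1,2)
    d=np.c_[p,np.ones(len(p))]@T[:3,:3].T; return T[:3,3],d
def plane(n,uv,z):
    o,d=ray(n,uv); return o+d*((z-o[2])/d[:,2])[:,None]
def proj(n,P):
    K,D,T=KD(n); R=T[:3,:3].T
    return cv2.projectPoints(np.array(P,float).reshape(-1,1,3),cv2.Rodrigues(R)[0],-R@T[:3,3],K,D)[0].reshape(-1,2)
E
python3 - <<'E'
from h import *
print(manip.sense())
for n in('side','top'):
    snap(n,n+'0.png'); c=manip.calibration(n); print({k:np.round(v,3).tolist() for k,v in c.items()})
E
```

```text
{'t': 0.0, 'q': array([ 1.11148666e+00,  5.28490540e-01,  1.43391593e+00,  2.90767416e-06,
        1.18142347e+00, -1.78476586e-01]), 'qd': array([-0.00045806,  0.00224269,  0.00098886,  0.00089424,  0.00123669,
       -0.00079212]), 'tau': array([ 2.10742459e-03, -4.42339754e+01, -1.78032660e+01, -2.06795681e-05,
        8.32743739e-03,  2.51570391e-06]), 'tcp_pos': array([0.17285001, 0.59986187, 0.23031433]), 'tool_rot': array([ 1.39956030e-01,  9.90157088e-01, -1.06182338e-03, -3.51988897e-04]), 'force': array([-0.43694283, -0.43868492,  0.59388269]), 'ft_torque': array([-0.02371958,  0.01909744, -0.03017886]), 'finger_gap': 0.9973958744425742}
{'fx': 437.002, 'fy': 437.002, 'cx': 316.867, 'cy': 199.227, 'k1': -0.097, 'cam_to_world': [[0.731, -0.49, 0.475, 0.079], [-0.682, -0.546, 0.486, -0.526], [0.021, -0.679, -0.734, 0.852], [0.0, 0.0, 0.0, 1.0]]}
{'fx': 381.838, 'fy': 381.838, 'cx': 327.925, 'cy': 199.916, 'k1': -0.049, 'cam_to_world': [[-0.004, -0.987, 0.16, 0.393], [-1.0, 0.006, 0.012, -0.016], [-0.013, -0.16, -0.987, 1.087], [0.0, 0.0, 0.0, 1.0]]}
```

View pics/top0.png

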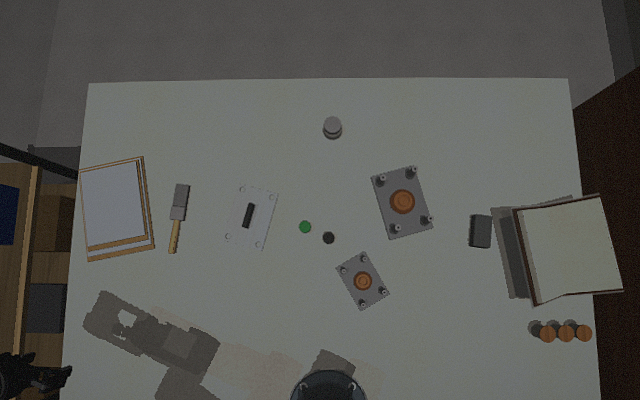

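View pics/side0.png

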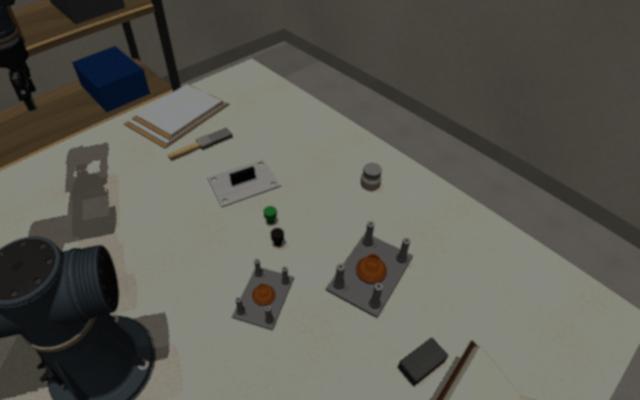

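Run:
```python
from h import *
a=cv2.imread('pics/top0.png');b=cv2.imread('pics/side0.png')
c=cv2.resize(a[150:320,215:445],(800,592),interpolation=cv2.INTER_CUBIC)
c=cv2.convertScaleAbs(c,alpha=1.6); cv2.imwrite('pics/topc.png',c)
hsv=cv2.cvtColor(a,cv2.COLOR_BGR2HSV)
for p in [(328,238),(305,227),(402,201),(385,190),(250,240),(300,300),(248,215),(400,225)]: print(p,a[p[1],p[0]],hsv[p[1],p[0]],plane('top',[p],0.02)[0].round(3))
```

```text
(328, 238) [36 39 36] [60 20 39] [ 0.458 -0.003  0.02 ]
(305, 227) [51 90 43] [ 65 133  90] [0.489 0.061 0.02 ]
(402, 201) [ 37  67 102] [ 14 163 102] [ 0.561 -0.213  0.02 ]
(385, 190) [84 83 83] [120   3  84] [ 0.593 -0.166  0.02 ]
(250, 240) [117 119 115] [ 75   9 119] [0.454 0.215 0.02 ]
(300, 300) [116 120 117] [ 53   9 120] [0.29  0.074 0.02 ]
(248, 215) [42 41 43] [165  12  43] [0.524 0.222 0.02 ]
(400, 225) [94 93 93] [120   3  94] [ 0.493 -0.205  0.02 ]
```

View pics/topc.png

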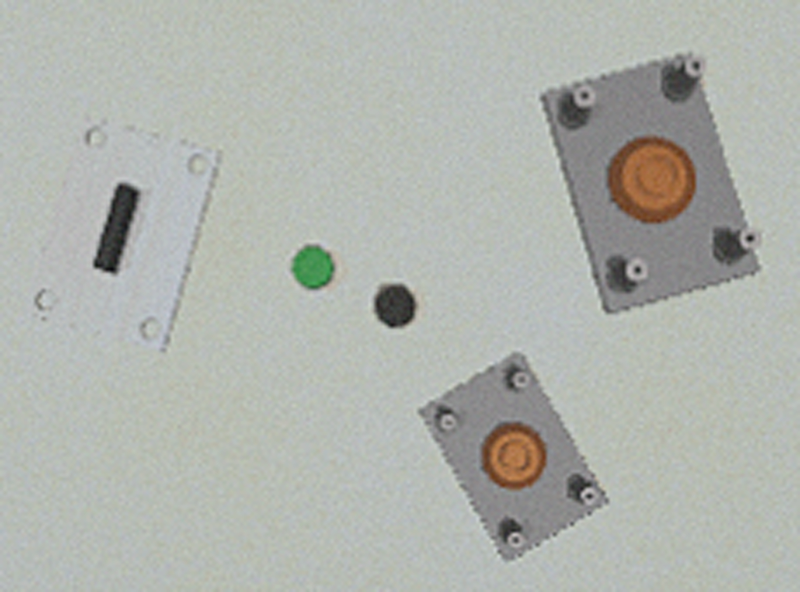

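The crop shows two stopper shapes: green at crop (313,267), image (305,227), and black at crop (395,305), image (328.5,238). The black one is meant. There are two modules, at image (363,281) and (402,202). The larger one at (402,202) is meant. The plate is at left, with its bar at crop (117,228).

Run:
```python
from h import *
a=cv2.imread('pics/top0.png');s=cv2.imread('pics/side0.png')
g=cv2.cvtColor(a,cv2.COLOR_BGR2GRAY)
def cen(m,box):
    x0,y0,x1,y1=box; M=cv2.moments(m[y0:y1,x0:x1].astype(np.uint8),True); return (M['m10']/M['m00']+x0,M['m01']/M['m00']+y0),M['m00']
dark=g<70
st,A=cen(dark,(318,228,340,250)); print('stopper',st,A,plane('top',[st],.036)[0].round(4))
bx=(238,198,260,232); bar,A=cen(dark,bx); 
ys,xs=np.where(dark[198:232,238:260]); P=plane('top',np.c_[xs+238,ys+198],.045)
r=cv2.minAreaRect((P[:,:2]*1e3).astype(np.float32)); print('bar',P.mean(0).round(4),r)
crop=lambda l:np.array(l)/3.478+[215,150]-0.35
po=[(584,96),(695,66),(750,239),(637,271)]; ho=[(95,138),(197,164),(150,328),(46,300)]
R=[]
for p in crop(po):
    x,y=p.round().astype(int); w=g[y-3:y+4,x-3:x+4].astype(float)-95; w[w<0]=0
    yy,xx=np.mgrid[y-3:y+4,x-3:x+4]; R.append(((w*xx).sum()/w.sum(),(w*yy).sum()/w.sum()))
for nm,U,z in(('postblob',R,.08),('posteye',crop(po),.08),('hole',crop(ho),.005)):
    Q=plane('top',U,z); print(nm,np.round(U,1).tolist(),Q.round(4)[:,:2].tolist(),'c',Q.mean(0).round(4),'sides',[np.linalg.norm(Q[i]-Q[(i+1)%4]).round(4) for i in range(4)])
    L=(Q[2]-Q[1]+Q[3]-Q[0]); print('long axis deg',np.degrees(np.arctan2(L[1],L[0])))
ss=cv2.cvtColor(s,cv2.COLOR_BGR2HSV)
f,A=cen(cv2.inRange(ss,(5,120,40),(20,255,255))>0,(350,245,395,290)); print('flask side',f,A)
f2,_=cen(cv2.inRange(cv2.cvtColor(a,cv2.COLOR_BGR2HSV),(5,120,40),(20,255,255))>0,(380,180,425,225));print('flask top',f2,plane('top',[f2],.035))
gs=cv2.cvtColor(s,cv2.COLOR_BGR2GRAY); d,A=cen(gs<40,(268,226,288,250)); print('stop side',d,A,plane('side',[d],.024))
c=cv2.resize(s[150:320,220:450],(800,592),interpolation=cv2.INTER_CUBIC); cv2.imwrite('pics/sidec.png',cv2.convertScaleAbs(c,alpha=1.5))
```

```text
stopper (328.14159292035396, 237.4070796460177) 113.0 [ 0.4589 -0.0039  0.036 ]
bar [0.5205 0.2167 0.045 ] ((520.7589721679688, 216.6988067626953), (18.848787307739258, 70.06696319580078), 74.73607635498047)
postblob [[383.2, 177.4], [415.8, 169.0], [431.1, 217.8], [397.5, 227.4]] [[0.6165, -0.1535], [0.6393, -0.2424], [0.5062, -0.2777], [0.4814, -0.1876]] c [ 0.5609 -0.2153  0.08  ] sides [np.float64(0.0917), np.float64(0.1377), np.float64(0.0934), np.float64(0.1393)]
long axis deg -165.4784106237149
posteye [[382.6, 177.3], [414.5, 168.6], [430.3, 218.4], [397.8, 227.6]] [[0.617, -0.1518], [0.6404, -0.2389], [0.5048, -0.2754], [0.481, -0.1884]] c [ 0.5608 -0.2136  0.08  ] sides [np.float64(0.0902), np.float64(0.1404), np.float64(0.0903), np.float64(0.1409)]
long axis deg -164.9408517815836
hole [[242.0, 189.3], [271.3, 196.8], [257.8, 244.0], [227.9, 235.9]] [[0.6008, 0.2457], [0.5783, 0.1598], [0.4432, 0.1957], [0.4662, 0.2819]] c [0.5221 0.2208 0.005 ] sides [np.float64(0.0888), np.float64(0.1398), np.float64(0.0892), np.float64(0.1395)]
long axis deg 165.04503250706634
flask side (371.0765765765766, 268.82282282282284) 666.0
flask top (402.19522776572666, 201.23861171366593) [[ 0.55831765 -0.21072224  0.035     ]]
stop side (277.18633540372673, 236.8136645962733) 161.0 [[ 0.46082899 -0.00389765  0.024     ]]
```

View pics/sidec.png

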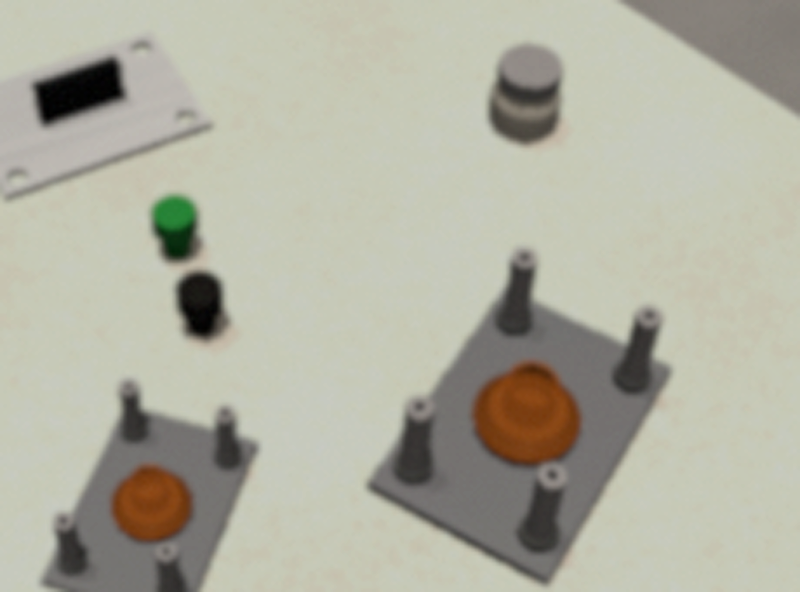

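The view confirms it: the black stopper stands narrow end down at side crop (200,303), and the post tops are at crop (522,258), (648,317), (551,475) and (420,407). Next I cross-check with the side camera.

Run:
```python
from h import *
crop=lambda l:np.array(l)/3.478+[220,150]-0.35
po=[(522,258),(648,317),(551,475),(420,407)]
Q=plane('side',crop(po),.08); print(Q.round(4)[:,:2].tolist(),Q.mean(0).round(4),[np.linalg.norm(Q[i]-Q[(i+1)%4]).round(4) for i in range(4)])
# stopper head top centre, side
print(plane('side',crop([(200,287)]),.044))
# plate holes: side crop (141,47),(187,116),(17,176)
H=plane('side',crop([(141,47),(187,116),(17,176)]),.005);print(H.round(4).tolist(), 'centre',(H[0]+H[2]).round(4)/2)
from scipy.spatial.transform import Rotation as R
s=manip.sense(); M=R.from_quat(s['tool_rot']).as_matrix(); print(M.round(4),s['tcp_pos'])
d=np.array([.459,-.004,.10])-s['tcp_pos']; print('to above stopper, tool mm',(M.T@d*1e3).round(1))
```

```text
[[0.6166, -0.1526], [0.6405, -0.2406], [0.5062, -0.2764], [0.4831, -0.1902]] [ 0.5616 -0.215   0.08  ] [np.float64(0.0912), np.float64(0.139), np.float64(0.0892), np.float64(0.1387)]
[[ 0.46035505 -0.00581131  0.044     ]]
[[0.6026, 0.2455, 0.005], [0.5801, 0.1582, 0.005], [0.4439, 0.1945, 0.005]] centre [0.52325 0.22    0.005  ]
[[-9.608e-01  2.771e-01 -9.000e-04]
 [ 2.771e-01  9.608e-01 -1.700e-03]
 [ 4.000e-04 -1.900e-03 -1.000e+00]] [0.17286234 0.59995536 0.23044888]
to above stopper, tool mm [-442.3 -500.8  131.2]
```

send_rows(
  motion=[
    {"gripper":58,"travel":[0,0,0],"rotation":[0,0,-6.2]},
    {"gripper":58,"travel":[0,0,0],"rotation":[0,0,-6.2]},
    {"gripper":58,"travel":[0,0,0],"rotation":[0,0,-6.2]},
    {"gripper":58,"travel":[0,0,0],"rotation":[0,0,-6.2]},
    {"gripper":58,"travel":[0,0,0],"rotation":[0,0,-6.2]},
    {"gripper":58,"travel":[0,0,0],"rotation":[0,0,0]},
  ],
  newtons=30,
)

```text
t: 0.6
tcp_pos: [0.173, 0.6001, 0.2308]
tool_rot: [-0.131, 0.991, -0.001, -0.0]
force: [0.5, 0.5, 0.3]
finger_gap: 0.681
```

```bash
cat >> h.py <<'E'
from scipy.spatial.transform import Rotation as R
def go(target,yaw=None):
    s=manip.sense(); M=R.from_quat(s['tool_rot']).as_matrix(); d=M.T@(np.array(target)-s['tcp_pos'])*1e3
    jaw=np.degrees(np.arctan2(M[1,1],M[0,1]))
    print('t',round(s['t'],2),'tcp',s['tcp_pos'].round(4),'jaw',jaw.round(2),'zaxis',M[:,2].round(4),'F',s['force'].round(1),'gap',round(s['finger_gap'],3),'q',s['q'].round(2))
    if yaw is not None:
        c,n=np.cos(np.radians(yaw)),np.sin(np.radians(yaw)); W=np.array([[n,c,0],[-c,n,0],[0,0,-1]])
        W=np.array([[-n,c,0],[c,n,0],[0,0,-1.]]); print('turn deg',np.degrees(R.from_matrix(M.T@W).as_rotvec()).round(2))
    print('tool travel',d.round(1),'rows',np.ceil(np.abs(d).max()/41.7))
E
python3 -c "
from h import *
go([.4595,-.0045,.12],105)"
```

```text
t 0.6 tcp [0.173  0.6001 0.2308] jaw 105.01 zaxis [-5.0e-04 -1.1e-03 -1.0e+00] F [0.5 0.5 0.3] gap 0.681 q [ 1.11  0.53  1.43  0.    1.18 -0.72]
turn deg [-0.05 -0.05  0.01]
tool travel [-120.2 -658.1  111.3] rows 16.0
```

send_rows(
  motion=[
    {"gripper":58,"travel":[-7.5,-41,0]},
    {"gripper":58,"travel":[-7.5,-41,0]},
    {"gripper":58,"travel":[-7.5,-41,0]},
    {"gripper":58,"travel":[-7.5,-41,0]},
    {"gripper":58,"travel":[-7.5,-41,0]},
    {"gripper":58,"travel":[-7.5,-41,0]},
    {"gripper":58,"travel":[-7.5,-41,0]},
    {"gripper":58,"travel":[-7.5,-41,0]},
    {"gripper":58,"travel":[-7.5,-41,13]},
    {"gripper":58,"travel":[-7.5,-41,13]},
    {"gripper":58,"travel":[-7.5,-41,13]},
    {"gripper":58,"travel":[-7.5,-41,13]},
  ],
)

```text
validation failed for argument at $.mo...
```

send_rows(
  motion=[
    {"gripper":58,"travel":[-7.5,-41,13]},
    {"gripper":58,"travel":[-7.5,-41,13]},
    {"gripper":58,"travel":[-7.5,-41,13]},
    {"gripper":58,"travel":[-7.5,-41,13]},
    {"gripper":58,"travel":[0,0,0]},
    {"gripper":58,"travel":[0,0,0]},
  ],
)

```text
validation failed for argument at $.mo...
```

```bash
python3 -c "
from h import *
go([.4595,-.0045,.024],105)"
```

```text
t 0.6 tcp [0.173  0.6001 0.2308] jaw 105.01 zaxis [-5.0e-04 -1.1e-03 -1.0e+00] F [0.5 0.5 0.3] gap 0.681 q [ 1.11  0.53  1.43  0.    1.18 -0.72]
turn deg [-0.05 -0.05  0.01]
tool travel [-120.3 -658.   207.3] rows 16.0
```

Every row needs a rotation entry.

send_rows(
  motion=[
    {"gripper":58,"travel":[-7.5,-41,0],"rotation":[0,0,0]},
    {"gripper":58,"travel":[-7.5,-41,0],"rotation":[0,0,0]},
    {"gripper":58,"travel":[-7.5,-41,0],"rotation":[0,0,0]},
    {"gripper":58,"travel":[-7.5,-41,0],"rotation":[0,0,0]},
    {"gripper":58,"travel":[-7.5,-41,0],"rotation":[0,0,0]},
    {"gripper":58,"travel":[-7.5,-41,0],"rotation":[0,0,0]},
    {"gripper":58,"travel":[-7.5,-41,0],"rotation":[0,0,0]},
    {"gripper":58,"travel":[-7.5,-41,0],"rotation":[0,0,0]},
    {"gripper":58,"travel":[-7.5,-41,13],"rotation":[0,0,0]},
    {"gripper":58,"travel":[-7.5,-41,13],"rotation":[0,0,0]},
    {"gripper":58,"travel":[-7.5,-41,13],"rotation":[0,0,0]},
    {"gripper":58,"travel":[-7.5,-41,13],"rotation":[0,0,0]},
  ],
)

```text
t: 1.6
tcp_pos: [0.384, 0.1535, 0.1814]
tool_rot: [-0.128, 0.992, 0.0, 0.0]
force: [1.5, -0.3, -0.4]
finger_gap: 0.679
```

send_rows(
  motion=[
    {"gripper":58,"travel":[-7.5,-41,13],"rotation":[0,0,0]},
    {"gripper":58,"travel":[-7.5,-41,13],"rotation":[0,0,0]},
    {"gripper":58,"travel":[-7.5,-41,13],"rotation":[0,0,0]},
    {"gripper":58,"travel":[-7.5,-41,13],"rotation":[0,0,0]},
    {"gripper":58,"travel":[0,0,0],"rotation":[0,0,0]},
    {"gripper":58,"travel":[0,0,0],"rotation":[0,0,0]},
  ],
)

```text
t: 2.1
tcp_pos: [0.4521, 0.0093, 0.1313]
tool_rot: [-0.126, 0.992, 0.0, -0.0]
force: [-0.3, 0.5, -0.2]
finger_gap: 0.679
```

```bash
python3 -c "
from h import *
go([.4595,-.0045,.024],105)"
```

```text
t 2.1 tcp [0.4521 0.0093 0.1313] jaw 104.5 zaxis [-9.e-04  3.e-04 -1.e+00] F [-0.3  0.5 -0.2] gap 0.679 q [-0.23  0.47  1.95  0.    0.72 -2.05]
turn deg [ 0.03 -0.05 -0.5 ]
tool travel [ -3.7 -15.3 107.3] rows 3.0
```

send_rows(
  motion=[
    {"gripper":58,"travel":[-1.9,-7.6,10],"rotation":[0,0,-0.25]},
    {"gripper":58,"travel":[-1.8,-7.7,10],"rotation":[0,0,-0.25]},
    {"gripper":58,"travel":[0,0,20],"rotation":[0,0,0]},
    {"gripper":58,"travel":[0,0,20],"rotation":[0,0,0]},
    {"gripper":58,"travel":[0,0,20],"rotation":[0,0,0]},
    {"gripper":58,"travel":[0,0,15],"rotation":[0,0,0]},
    {"gripper":58,"travel":[0,0,12],"rotation":[0,0,0]},
    {"gripper":58,"travel":[0,0,0],"rotation":[0,0,0]},
    {"gripper":58,"travel":[0,0,0],"rotation":[0,0,0]},
  ],
)

```text
t: 2.85
tcp_pos: [0.4581, -0.0015, 0.0244]
tool_rot: [-0.135, 0.991, 0.0, -0.001]
force: [-0.0, 0.3, -0.4]
finger_gap: 0.678
```

```bash
python3 -c "
from h import *
go([.4595,-.0045,.024],105)
a=snap('side','s1.png');cv2.imwrite('pics/s1c.png',cv2.convertScaleAbs(cv2.resize(a[170:270,200:340,::-1],None,fx=5,fy=5,interpolation=2),alpha=1.6))"
```

```text
t 2.85 tcp [ 0.4581 -0.0015  0.0244] jaw 105.5 zaxis [-2.e-03  5.e-04 -1.e+00] F [-0.   0.3 -0.4] gap 0.678 q [-0.25  0.7   1.99 -0.    0.45 -2.09]
turn deg [ 0.06 -0.11  0.5 ]
tool travel [-0.5 -3.2  0.4] rows 1.0
```

View pics/s1c.png

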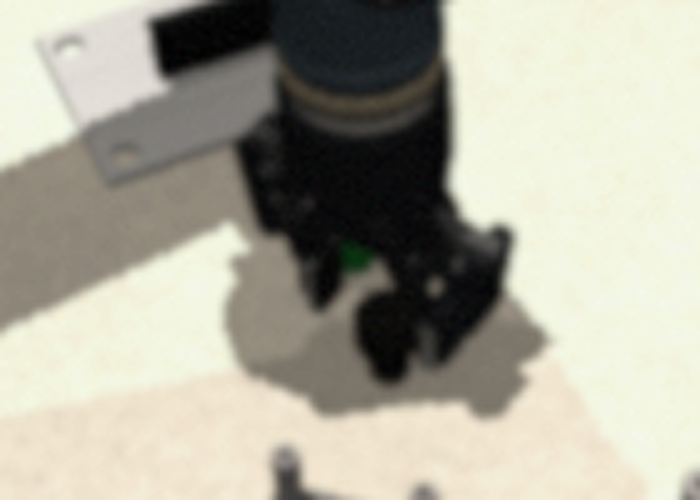

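The stopper, at crop (385,340), stands between the fingers but nearer the right one. I'll shift 3 mm and close.

send_rows(
  motion=[
    {"gripper":58,"travel":[-0.5,-3.2,0],"rotation":[0,0,0]},
    {"gripper":45,"travel":[0,0,0],"rotation":[0,0,0]},
    {"gripper":30,"travel":[0,0,0],"rotation":[0,0,0]},
    {"gripper":28,"travel":[0,0,0],"rotation":[0,0,0]},
    {"gripper":28,"travel":[0,0,0],"rotation":[0,0,0]},
    {"gripper":28,"travel":[0,0,0],"rotation":[0,0,0]},
    {"gripper":28,"travel":[0,0,0],"rotation":[0,0,0]},
    {"gripper":28,"travel":[0,0,0],"rotation":[0,0,0]},
  ],
  newtons=30,
)

```text
t: 3.57
tcp_pos: [0.4609, -0.0056, 0.0258]
tool_rot: [-0.134, 0.991, -0.0, 0.001]
force: [0.2, 0.6, 6.2]
finger_gap: 0.373
```

```bash
python3 -c "
from h import *
go([.4595,-.0045,.15],105)"
```

```text
t 3.57 tcp [ 0.4609 -0.0056  0.0258] jaw 105.4 zaxis [ 2.e-03 -5.e-04 -1.e+00] F [0.2 0.6 6.2] gap 0.373 q [-0.26  0.7   1.99  0.    0.45 -2.1 ]
turn deg [-0.06  0.1   0.4 ]
tool travel [   0.9    1.3 -124.2] rows 3.0
```

send_rows(
  motion=[
    {"gripper":28,"travel":[0,0,-15],"rotation":[0,0,0]},
    {"gripper":28,"travel":[0,0,-30],"rotation":[0,0,0]},
    {"gripper":28,"travel":[0,0,-40],"rotation":[0,0,0]},
    {"gripper":28,"travel":[0,0,-40],"rotation":[0,0,0]},
    {"gripper":28,"travel":[0,0,0],"rotation":[0,0,0]},
  ],
)

```text
t: 3.98
tcp_pos: [0.4643, -0.0063, 0.1561]
tool_rot: [-0.134, 0.991, -0.003, 0.006]
force: [1.4, 0.5, 0.1]
finger_gap: 0.367
```

```bash
python3 -c "
from h import *
go([.5612,-.2143,.14],105)"
```

```text
t 3.98 tcp [ 0.4643 -0.0063  0.1561] jaw 105.43 zaxis [ 0.013  -0.0034 -0.9999] F [1.4 0.5 0.1] gap 0.367 q [-0.25  0.43  1.91  0.    0.78 -2.1 ]
turn deg [-0.38  0.67  0.43]
tool travel [ -37.9 -226.2   18. ] rows 6.0
```

send_rows(
  motion=[
    {"gripper":28,"travel":[-5,-30,0],"rotation":[0,0,0]},
    {"gripper":28,"travel":[-6,-36,0],"rotation":[0,0,0]},
    {"gripper":28,"travel":[-6,-36,0],"rotation":[0,0,0]},
    {"gripper":28,"travel":[-6,-36,0],"rotation":[0,0,0]},
    {"gripper":28,"travel":[-6,-36,0],"rotation":[0,0,0]},
    {"gripper":28,"travel":[-6,-32,0],"rotation":[0,0,0]},
    {"gripper":28,"travel":[-3,-20,0],"rotation":[0,0,0]},
    {"gripper":28,"travel":[0,0,0],"rotation":[0,0,0]},
    {"gripper":28,"travel":[0,0,0],"rotation":[0,0,0]},
  ],
)

```text
t: 4.73
tcp_pos: [0.5564, -0.2139, 0.1491]
tool_rot: [-0.133, 0.991, 0.001, -0.001]
force: [-0.2, 0.3, -0.6]
finger_gap: 0.377
```

```bash
python3 -c "
from h import *
go([.5612,-.2143,.10],105)
a=snap('side','s2.png');b=snap('top','t2.png')
f=lambda im,x,y:cv2.convertScaleAbs(cv2.resize(im[y:y+100,x:x+78,::-1],None,fx=5,fy=5,interpolation=2),alpha=1.8)
cv2.imwrite('pics/c2.png',np.hstack([f(a,332,205),f(b,365,150)]))"
```

```text
t 4.73 tcp [ 0.5564 -0.2139  0.1491] jaw 105.3 zaxis [-0.0012  0.001  -1.    ] F [-0.2  0.3 -0.6] gap 0.377 q [-0.55  0.59  1.58  0.    0.97 -2.39]
turn deg [ 0.07 -0.05  0.3 ]
tool travel [-4.5 -1.7 49.1] rows 2.0
```

View pics/c2.png

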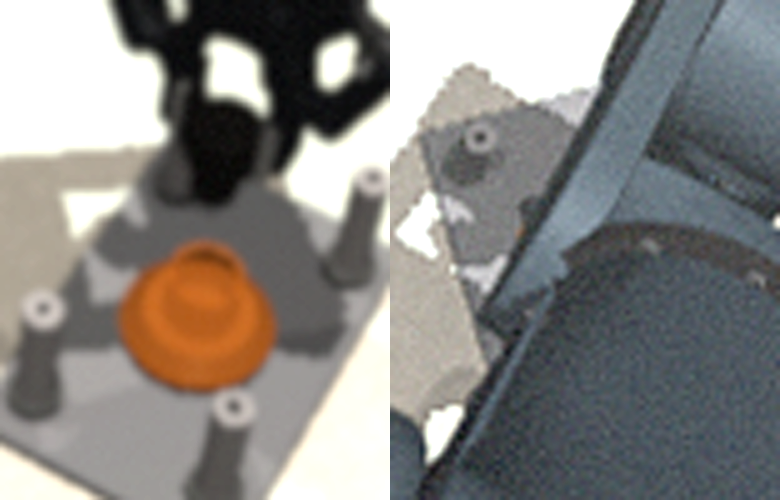

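The stopper hangs upright in the fingers at side crop (218,150), and the neck mouth is at crop (210,260). I'll centre it and lower to just above the rim.

send_rows(
  motion=[
    {"gripper":28,"travel":[-4.5,-2.0,10],"rotation":[0,0,0.3]},
    {"gripper":28,"travel":[0,0,20],"rotation":[0,0,0]},
    {"gripper":28,"travel":[0,0,20],"rotation":[0,0,0]},
    {"gripper":28,"travel":[0,0,10],"rotation":[0,0,0]},
    {"gripper":28,"travel":[0,0,0],"rotation":[0,0,0]},
    {"gripper":28,"travel":[0,0,0],"rotation":[0,0,0]},
  ],
)

```text
t: 5.33
tcp_pos: [0.5614, -0.213, 0.0894]
tool_rot: [-0.132, 0.991, 0.001, -0.001]
force: [0.2, 0.5, -0.1]
finger_gap: 0.374
```

```bash
python3 -c "
from h import *
go([.5615,-.2148,.0595],105)
a=snap('side','s3.png');cv2.imwrite('pics/c3.png',cv2.convertScaleAbs(cv2.resize(a[225:295,330:415,::-1],None,fx=8,fy=8,interpolation=2),alpha=2.2))
print(proj('side',[[.5612,-.2143,.056],[.5612,-.2143,.061]]))
p=proj('side',[[.5612,-.2143,.056],[.5615,-.2148,.061]]);print((p-[330,225])*8)
"
```

```text
t 5.33 tcp [ 0.5614 -0.213   0.0894] jaw 105.16 zaxis [-0.0016  0.001  -1.    ] F [ 0.2  0.5 -0.1] gap 0.374 q [-0.55  0.68  1.61  0.    0.85 -2.38]
turn deg [ 0.08 -0.07  0.16]
tool travel [ 0.4 -1.8 29.9] rows 1.0
[[372.29453989 259.60824497]
 [372.55733108 258.3034281 ]]
[[338.35631911 276.86595974]
 [342.52905453 266.92450785]]
```

View pics/c3.png

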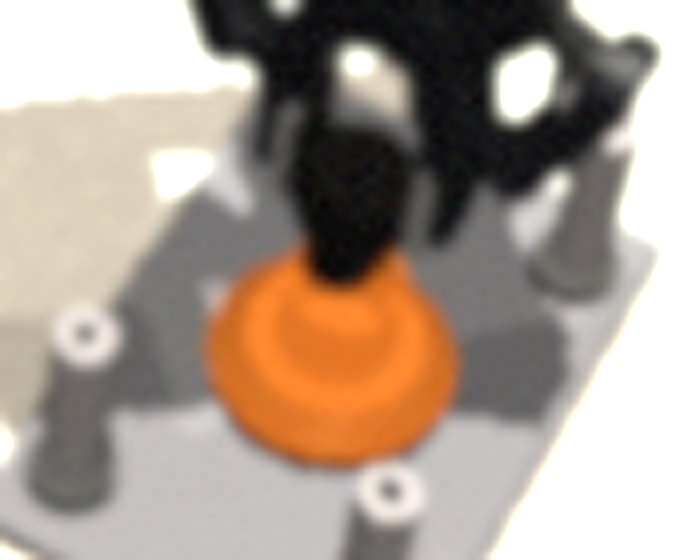

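The foot is at crop (343,270). The neck axis, inferred from the dome centre, is near x≈343, so alignment is good to about 1 mm. Lowering gently.

send_rows(
  motion=[
    {"gripper":28,"travel":[0,-0.6,8],"rotation":[0,0,0]},
    {"gripper":28,"travel":[0,0,8],"rotation":[0,0,0]},
    {"gripper":28,"travel":[0,0,5],"rotation":[0,0,0]},
    {"gripper":28,"travel":[0,0,4],"rotation":[0,0,0]},
    {"gripper":28,"travel":[0,0,0],"rotation":[0,0,0]},
    {"gripper":28,"travel":[0,0,0],"rotation":[0,0,0]},
  ],
)

```text
t: 5.88
tcp_pos: [0.5618, -0.2145, 0.0647]
tool_rot: [-0.131, 0.991, 0.0, -0.0]
force: [0.4, -0.5, -0.5]
finger_gap: 0.374
```

```bash
python3 -c "
from h import *
go([.5615,-.2148,.0578],105)"
```

```text
t 5.88 tcp [ 0.5618 -0.2145  0.0647] jaw 105.11 zaxis [-6.e-04  3.e-04 -1.e+00] F [ 0.4 -0.5 -0.5] gap 0.374 q [-0.55  0.72  1.62 -0.    0.8  -2.38]
turn deg [ 0.03 -0.03  0.11]
tool travel [ 0.4 -0.3  6.9] rows 1.0
```

No contact so far, so I'll continue to the seat.

send_rows(
  motion=[
    {"gripper":28,"travel":[0,0,2.5],"rotation":[0,0,0]},
    {"gripper":28,"travel":[0,0,2],"rotation":[0,0,0]},
    {"gripper":28,"travel":[0,0,1.5],"rotation":[0,0,0]},
    {"gripper":28,"travel":[0,0,0],"rotation":[0,0,0]},
    {"gripper":28,"travel":[0,0,0],"rotation":[0,0,0]},
  ],
)

```text
t: 6.3
tcp_pos: [0.562, -0.2145, 0.059]
tool_rot: [-0.131, 0.991, -0.0, 0.0]
force: [1.3, 0.0, -0.9]
finger_gap: 0.371
```

```bash
python3 -c "
from h import *
go([.5615,-.2148,.0578],105)"
```

```text
t 6.3 tcp [ 0.562  -0.2145  0.059 ] jaw 105.11 zaxis [ 1.e-04 -0.e+00 -1.e+00] F [ 1.3  0.  -0.9] gap 0.371 q [-0.55  0.73  1.62  0.    0.79 -2.38]
turn deg [-0.    0.    0.11]
tool travel [ 0.6 -0.1  1.2] rows 1.0
```

send_rows(
  motion=[
    {"gripper":28,"travel":[0,0,1.0],"rotation":[0,0,0]},
    {"gripper":28,"travel":[0,0,0.5],"rotation":[0,0,0]},
    {"gripper":28,"travel":[0,0,0],"rotation":[0,0,0]},
    {"gripper":28,"travel":[0,0,0],"rotation":[0,0,0]},
  ],
)

```text
t: 6.63
tcp_pos: [0.5622, -0.2146, 0.0582]
tool_rot: [-0.132, 0.991, -0.0, 0.0]
force: [-0.1, 0.7, 4.1]
finger_gap: 0.375
```

```bash
python3 -c "
from h import *
go([.5615,-.2148,.0578],105)"
```

```text
t 6.63 tcp [ 0.5622 -0.2146  0.0582] jaw 105.12 zaxis [ 6.e-04 -4.e-04 -1.e+00] F [-0.1  0.7  4.1] gap 0.375 q [-0.55  0.73  1.62 -0.    0.79 -2.38]
turn deg [-0.03  0.03  0.12]
tool travel [ 0.7 -0.   0.4] rows 1.0
```

Contact of 4 N at the expected seating height. Now I'll release and retreat straight up.

send_rows(
  motion=[
    {"gripper":40,"travel":[0,0,0],"rotation":[0,0,0]},
    {"gripper":55,"travel":[0,0,0],"rotation":[0,0,0]},
    {"gripper":55,"travel":[0,0,0],"rotation":[0,0,0]},
    {"gripper":55,"travel":[0,0,0],"rotation":[0,0,0]},
    {"gripper":55,"travel":[0,0,-10],"rotation":[0,0,0]},
    {"gripper":55,"travel":[0,0,-30],"rotation":[0,0,0]},
    {"gripper":55,"travel":[0,0,-41],"rotation":[0,0,0]},
    {"gripper":55,"travel":[0,0,-41],"rotation":[0,0,0]},
    {"gripper":55,"travel":[0,0,-10],"rotation":[0,0,0]},
    {"gripper":55,"travel":[0,0,0],"rotation":[0,0,0]},
  ],
)

```text
t: 7.47
tcp_pos: [0.5645, -0.2159, 0.1946]
tool_rot: [-0.132, 0.991, -0.003, 0.004]
force: [-0.5, 0.1, 0.3]
finger_gap: 0.646
```

```bash
python3 -c "
from h import *
go([.5226,.2204,.19],75)
a=snap('side','s4.png');cv2.imwrite('pics/c4.png',cv2.convertScaleAbs(cv2.resize(a[215:315,325:425,::-1],None,fx=5.5,fy=5.5,interpolation=2),alpha=2.2))
p=proj('side',[[.5615,-.2146,.076],[.5615,-.2146,.056]]);print((p-[325,215])*5.5)
"
```

```text
t 7.47 tcp [ 0.5645 -0.2159  0.1946] jaw 105.12 zaxis [ 0.0087 -0.0053 -0.9999] F [-0.5  0.1  0.3] gap 0.646 q [-0.55  0.54  1.53 -0.    1.06 -2.38]
turn deg [-0.31  0.5  30.12]
tool travel [-73.3 432.2   1.9] rows 11.0
[[267.03263497 216.33721847]
 [261.17020344 245.38412761]]
```

View pics/c4.png

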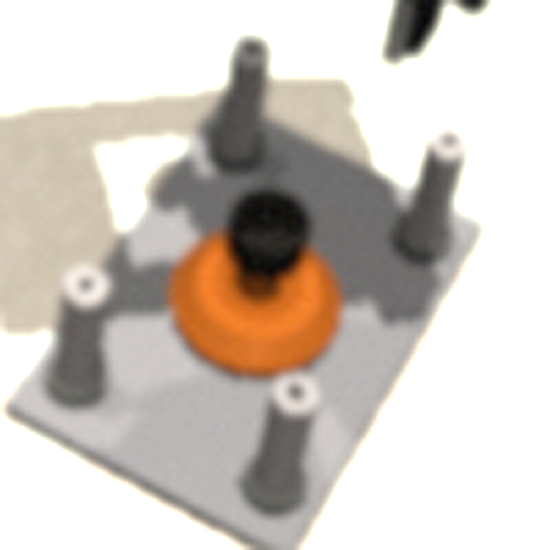

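Stopper seated: its head top is at crop (267,216), exactly as predicted. On to the plate.

send_rows(
  motion=[
    {"gripper":60,"travel":[-6.7,39.3,0],"rotation":[0,0,0]},
    {"gripper":60,"travel":[-6.7,39.3,0],"rotation":[0,0,0]},
    {"gripper":60,"travel":[-6.7,39.3,0],"rotation":[0,0,0]},
    {"gripper":60,"travel":[-6.7,39.3,0],"rotation":[0,0,0]},
    {"gripper":60,"travel":[-6.7,39.3,0],"rotation":[0,0,0]},
    {"gripper":60,"travel":[-6.7,39.3,0],"rotation":[0,0,0]},
    {"gripper":60,"travel":[-6.7,39.3,0],"rotation":[0,0,0]},
    {"gripper":60,"travel":[-6.7,39.3,0],"rotation":[0,0,0]},
    {"gripper":60,"travel":[-6.7,39.3,0],"rotation":[0,0,0]},
    {"gripper":60,"travel":[-6.7,39.3,0],"rotation":[0,0,0]},
    {"gripper":60,"travel":[-6.7,39.3,0],"rotation":[0,0,0]},
  ],
)

```text
t: 8.43
tcp_pos: [0.5181, 0.2235, 0.1871]
tool_rot: [-0.131, 0.991, -0.0, -0.003]
force: [1.0, -0.3, -0.3]
finger_gap: 0.702
```

send_rows(
  motion=[
    {"gripper":60,"travel":[0,0,15],"rotation":[0,0,6]},
    {"gripper":60,"travel":[0,0,15],"rotation":[0,0,6]},
    {"gripper":60,"travel":[0,0,15],"rotation":[0,0,6]},
    {"gripper":60,"travel":[0,0,15],"rotation":[0,0,6]},
    {"gripper":60,"travel":[0,0,15],"rotation":[0,0,6]},
    {"gripper":60,"travel":[0,0,0],"rotation":[0,0,0]},
    {"gripper":60,"travel":[0,0,0],"rotation":[0,0,0]},
  ],
)

```text
t: 9.02
tcp_pos: [0.5184, 0.2216, 0.1122]
tool_rot: [0.128, 0.992, -0.001, -0.003]
force: [-1.0, -0.5, -1.1]
finger_gap: 0.703
```

```bash
python3 -c "
from h import *
go([.5226,.2204,.075],75)"
```

```text
t 9.02 tcp [0.5184 0.2216 0.1122] jaw 75.26 zaxis [-0.006  -0.0012 -1.    ] F [-1.  -0.5 -1.1] gap 0.703 q [ 0.21  0.61  1.69  0.    0.85 -1.11]
turn deg [-0.16 -0.31  0.26]
tool travel [-4.6  0.  37.2] rows 1.0
```

send_rows(
  motion=[
    {"gripper":60,"travel":[-4.6,0,20],"rotation":[-0.16,-0.3,0.26]},
    {"gripper":60,"travel":[0,0,25],"rotation":[0,0,0]},
    {"gripper":60,"travel":[0,0,25],"rotation":[0,0,0]},
    {"gripper":60,"travel":[0,0,20],"rotation":[0,0,0]},
    {"gripper":60,"travel":[0,0,8],"rotation":[0,0,0]},
    {"gripper":60,"travel":[0,0,0],"rotation":[0,0,0]},
    {"gripper":60,"travel":[0,0,0],"rotation":[0,0,0]},
  ],
)

```text
t: 9.6
tcp_pos: [0.5256, 0.221, 0.0169]
tool_rot: [0.131, 0.991, 0.001, 0.003]
force: [-1.1, -0.6, 0.6]
finger_gap: 0.703
```

```bash
python3 -c "
from h import *
go([.5226,.2204,.012],75)"
```

```text
t 9.6 tcp [0.5256 0.221  0.0169] jaw 74.9 zaxis [ 0.006   0.0014 -1.    ] F [-1.1 -0.6  0.6] gap 0.703 q [ 0.2   0.77  1.72  0.    0.64 -1.11]
turn deg [ 0.16  0.31 -0.1 ]
tool travel [ 2.8 -1.4  4.9] rows 1.0
```

send_rows(
  motion=[
    {"gripper":60,"travel":[2.5,-1.2,5],"rotation":[0.1,0.2,0]},
    {"gripper":60,"travel":[0,0,0],"rotation":[0,0,0]},
    {"gripper":60,"travel":[0,0,0],"rotation":[0,0,0]},
    {"gripper":40,"travel":[0,0,0],"rotation":[0,0,0]},
    {"gripper":25,"travel":[0,0,0],"rotation":[0,0,0]},
    {"gripper":15,"travel":[0,0,0],"rotation":[0,0,0]},
    {"gripper":5,"travel":[0,0,0],"rotation":[0,0,0]},
    {"gripper":5,"travel":[0,0,0],"rotation":[0,0,0]},
    {"gripper":5,"travel":[0,0,0],"rotation":[0,0,0]},
    {"gripper":5,"travel":[0,0,0],"rotation":[0,0,0]},
    {"gripper":5,"travel":[0,0,0],"rotation":[0,0,0]},
  ],
  newtons=60,
)

```text
t: 10.52
tcp_pos: [0.5229, 0.2206, 0.0119]
tool_rot: [0.132, 0.991, 0.001, 0.001]
force: [-0.6, 0.6, 4.3]
finger_gap: 0.132
```

```bash
python3 -c "
from h import *
go([.5226,.2204,.17],75)"
```

```text
t 10.52 tcp [0.5229 0.2206 0.0119] jaw 74.85 zaxis [ 2.8e-03  8.0e-04 -1.0e+00] F [-0.6  0.6  4.3] gap 0.132 q [ 0.2   0.78  1.72  0.    0.63 -1.1 ]
turn deg [ 0.08  0.14 -0.15]
tool travel [-1.000e-01 -1.000e-01 -1.581e+02] rows 4.0
```

send_rows(
  motion=[
    {"gripper":5,"travel":[0,0,0],"rotation":[0,0,0]},
    {"gripper":5,"travel":[0,0,-8],"rotation":[0,0,0]},
    {"gripper":5,"travel":[0,0,-20],"rotation":[0,0,0]},
    {"gripper":5,"travel":[0,0,-30],"rotation":[0,0,0]},
    {"gripper":5,"travel":[0,0,-40],"rotation":[0,0,0]},
    {"gripper":5,"travel":[0,0,-35],"rotation":[0,0,0]},
    {"gripper":5,"travel":[0,0,-20],"rotation":[0,0,0]},
    {"gripper":5,"travel":[0,0,-5],"rotation":[0,0,0]},
    {"gripper":5,"travel":[0,0,0],"rotation":[0,0,0]},
    {"gripper":5,"travel":[0,0,0],"rotation":[0,0,0]},
  ],
  newtons=90,
)

```text
t: 11.35
tcp_pos: [0.5209, 0.22, 0.1682]
tool_rot: [0.132, 0.991, -0.0, -0.001]
force: [-0.6, -0.6, -2.7]
finger_gap: 0.124
```

```bash
python3 -c "
from h import *
go([.5612,-.2145,.17],105)"
```

```text
t 11.35 tcp [0.5209 0.22   0.1682] jaw 74.85 zaxis [-1.1e-03 -1.0e-04 -1.0e+00] F [-0.6 -0.6 -2.7] gap 0.124 q [ 0.2   0.53  1.65  0.    0.97 -1.1 ]
turn deg [-1.000e-02 -6.000e-02 -3.015e+01]
tool travel [-152.5 -408.9   -1.8] rows 10.0
```

send_rows(
  motion=[
    {"gripper":5,"travel":[-6,-16,0],"rotation":[0,0,0]},
    {"gripper":5,"travel":[-12,-32,0],"rotation":[0,0,0]},
    {"gripper":5,"travel":[-14,-38,0],"rotation":[0,0,0]},
    {"gripper":5,"travel":[-15,-40,0],"rotation":[0,0,0]},
    {"gripper":5,"travel":[-15,-40,0],"rotation":[0,0,0]},
    {"gripper":5,"travel":[-15,-40,0],"rotation":[0,0,0]},
    {"gripper":5,"travel":[-15,-40,0],"rotation":[0,0,0]},
    {"gripper":5,"travel":[-15,-40,0],"rotation":[0,0,0]},
    {"gripper":5,"travel":[-15,-40,0],"rotation":[0,0,0]},
    {"gripper":5,"travel":[-14,-38,0],"rotation":[0,0,0]},
    {"gripper":5,"travel":[-11,-30,0],"rotation":[0,0,0]},
    {"gripper":5,"travel":[-5,-15,0],"rotation":[0,0,0]},
  ],
)

```text
t: 12.35
tcp_pos: [0.5607, -0.2121, 0.1664]
tool_rot: [0.134, 0.991, 0.0, -0.001]
force: [0.6, 0.2, -1.7]
finger_gap: 0.125
```

send_rows(
  motion=[
    {"gripper":5,"travel":[0,0,0],"rotation":[0,0,-2]},
    {"gripper":5,"travel":[0,0,0],"rotation":[0,0,-4]},
    {"gripper":5,"travel":[0,0,0],"rotation":[0,0,-4]},
    {"gripper":5,"travel":[0,0,0],"rotation":[0,0,-4]},
    {"gripper":5,"travel":[0,0,0],"rotation":[0,0,-4]},
    {"gripper":5,"travel":[0,0,0],"rotation":[0,0,-4]},
    {"gripper":5,"travel":[0,0,0],"rotation":[0,0,-4]},
    {"gripper":5,"travel":[0,0,0],"rotation":[0,0,-2]},
    {"gripper":5,"travel":[0,0,0],"rotation":[0,0,-2]},
    {"gripper":5,"travel":[0,0,0],"rotation":[0,0,0]},
    {"gripper":5,"travel":[0,0,0],"rotation":[0,0,0]},
  ],
)

```text
t: 13.27
tcp_pos: [0.5604, -0.2067, 0.1673]
tool_rot: [-0.129, 0.992, 0.002, -0.001]
force: [-0.4, 0.2, -1.9]
finger_gap: 0.124
```

```bash
python3 -c "
from h import *
go([.5612,-.2145,.125],105)"
```

```text
t 13.27 tcp [ 0.5604 -0.2067  0.1673] jaw 104.82 zaxis [-0.0019  0.0031 -1.    ] F [-0.4  0.2 -1.9] gap 0.124 q [-0.54  0.57  1.56  0.    1.01 -2.37]
turn deg [ 0.2  -0.06 -0.18]
tool travel [ 1.2 -7.9 42.3] rows 2.0
```

send_rows(
  motion=[
    {"gripper":5,"travel":[0.6,-4,8],"rotation":[0.1,0,-0.18]},
    {"gripper":5,"travel":[0.6,-4,12],"rotation":[0.1,0,0]},
    {"gripper":5,"travel":[0,0,14],"rotation":[0,0,0]},
    {"gripper":5,"travel":[0,0,8],"rotation":[0,0,0]},
    {"gripper":5,"travel":[0,0,0],"rotation":[0,0,0]},
    {"gripper":5,"travel":[0,0,0],"rotation":[0,0,0]},
    {"gripper":5,"travel":[0,0,0],"rotation":[0,0,0]},
  ],
)

```text
t: 13.85
tcp_pos: [0.5628, -0.2161, 0.1274]
tool_rot: [-0.131, 0.991, -0.002, 0.001]
force: [0.6, -1.0, -2.7]
finger_gap: 0.127
```

```bash
python3 -c "
from h import *
go([.5612,-.2145,.107],105)
a=snap('side','s5.png');b=snap('top','t5.png')
f=lambda im,x,y:cv2.convertScaleAbs(cv2.resize(im[y:y+100,x:x+78,::-1],None,fx=5,fy=5,interpolation=2),alpha=1.8)
cv2.imwrite('pics/c5.png',np.hstack([f(a,332,200),f(b,365,150)]))
T=manip.sense()['tcp_pos'];c,s=np.cos(np.radians(15)),np.sin(np.radians(15))
for z in(T[2]-.007,T[2]-.012):
  print(((proj('side',[[T[0]+c*x-s*y,T[1]+s*x+c*y,z] for x,y in((-.07,-.045),(.07,-.045),(.07,.045),(-.07,.045))])-[332,200])*5).round(0).tolist())"
```

```text
t 13.85 tcp [ 0.5628 -0.2161  0.1274] jaw 105.02 zaxis [ 0.0032 -0.003  -1.    ] F [ 0.6 -1.  -2.7] gap 0.127 q [-0.55  0.63  1.58 -0.    0.93 -2.38]
turn deg [-0.21  0.13  0.02]
tool travel [ 1.2  2.1 20.4] rows 1.0
[[248.0, 377.0], [391.0, 145.0], [206.0, 60.0], [51.0, 277.0]]
[[246.0, 384.0], [389.0, 153.0], [205.0, 68.0], [50.0, 284.0]]
```

View pics/c5.png

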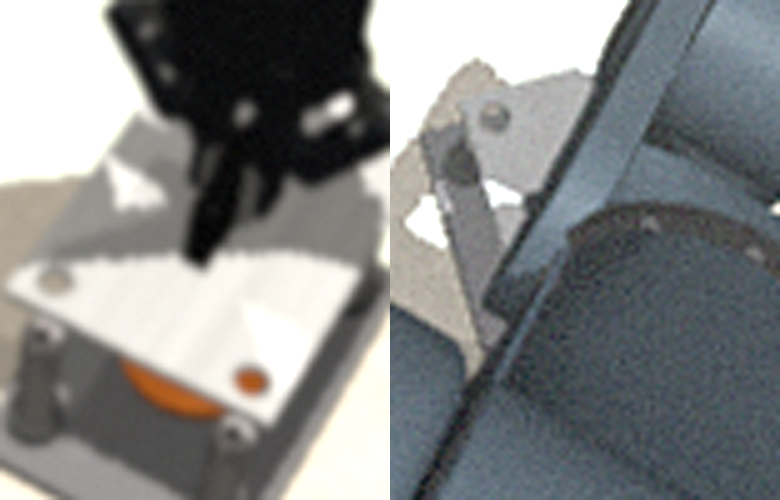

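Side crop: two plate holes are visible at (57,281) and (251,382), and the posts below at (45,335) and (233,432). Top crop: one hole is visible at (105,117). Next I refine these by centroid and solve the plate position from the three points.

```bash
cat > fit.py <<'E'
from h import *
from scipy.optimize import least_squares
C=np.array([(-.07,-.045),(.07,-.045),(.07,.045),(-.07,.045)])
def pts(p,z):
    c,s=np.cos(p[2]),np.sin(p[2]); return np.c_[p[0]+c*C[:,0]-s*C[:,1],p[1]+s*C[:,0]+c*C[:,1],np.full(4,z)]
def cent(im,u,r,sign):  # centroid of blob contrasted against patch border
    g=im.astype(float); x,y=int(round(u[0])),int(round(u[1])); p=cv2.absdiff(g[y-r:y+r+1,x-r:x+r+1],np.median(np.concatenate([g[y-r,x-r:x+r+1],g[y+r,x-r:x+r+1],g[y-r:y+r+1,x-r],g[y-r:y+r+1,x+r]],0),0)[None,None]*np.ones((2*r+1,2*r+1,1))).sum(2)
    p=np.where(p>p.max()*.35,p,0); yy,xx=np.mgrid[-r:r+1,-r:r+1]; return np.array([x+(p*xx).sum()/p.sum(),y+(p*yy).sum()/p.sum()])
def solve(obs,z,fit_z):
    f=lambda v:np.concatenate([(proj(n,pts(v,v[3] if fit_z else z)[[k]])[0]-u) for n,k,u in obs])
    v0=[.5612,-.2145,.2618]+([z] if fit_z else []); r=least_squares(f,v0,x_scale=[.01,.01,.1]+([.01] if fit_z else [])); return r.x,r.fun
ct=lambda p:np.array(p)/3.478+[215,150]-.35; cs=lambda p:np.array(p)/3.478+[220,150]-.35
posts=[('top',2,ct((584,96))),('top',1,ct((695,66))),('top',0,ct((750,239))),('top',3,ct((637,271))),
       ('side',2,cs((522,258))),('side',1,cs((648,317))),('side',0,cs((551,475))),('side',3,cs((420,407)))]
E
python3 - <<'E'
from fit import *
v,e=solve(posts,.08,False); print('module',v.round(4),np.degrees(v[2]).round(2),'res px',e.round(1))
v,e=solve(posts[4:]+[posts[0]],.08,True); print('module same views',v.round(4),np.degrees(v[2]).round(2),e.round(1))
v,e=solve([posts[6],posts[7],posts[0]],.08,True); print('module same 3 pts',v.round(4),np.degrees(v[2]).round(2),e.round(1))
s=cv2.imread('pics/s5.png');t=cv2.imread('pics/t5.png')
eye=[('side',3,np.array([57,281])/5+[332,200]-.4),('side',0,np.array([251,382])/5+[332,200]-.4),('top',2,np.array([105,117])/5+[365,150]-.4)]
ob=[(n,k,cent(s if n=='side' else t,u,5,0)) for n,k,u in eye]
for o in (eye,ob):
    v,e=solve(o,.12,True); print([x[2].round(1).tolist() for x in o],'plate top face',v.round(4),np.degrees(v[2]).round(2),e.round(1))
E
```

```text
module [ 0.5613 -0.2144  0.2659] 15.24 res px [ 0.3 -0.   0.2 -0.1  0.3 -0.3  0.4 -0.4  0.2 -0.1 -0.3 -0.3 -0.3  0.1
 -0.7  0.1]
module same views [ 0.5625 -0.2143  0.2688  0.0784] 15.4 [ 0.3  0.  -0.2 -0.3  0.1  0.1 -0.3  0.2  0.1 -0.3]
module same 3 pts [ 0.5623 -0.2142  0.272   0.0792] 15.58 [ 0.2 -0.  -0.3  0.1  0.1 -0.2]
[[343.0, 255.8], [381.8, 276.0], [385.6, 173.0]] plate top face [ 0.5644 -0.2167  0.2631  0.1183] 15.08 [-0.4  0.1  0.2 -0.1  0.1 -0.2]
[[342.8, 253.8], [381.6, 276.0], [385.9, 173.6]] plate top face [ 0.5622 -0.2172  0.2588  0.1241] 14.83 [-0.6  1.1  0.1 -0.9  0.4 -0.6]
```

```bash
python3 -c "
from h import *
go([.561,-.2138,.1085],105.2)"
```

```text
t 13.95 tcp [ 0.5631 -0.2162  0.1281] jaw 105.03 zaxis [ 0.0042 -0.0036 -1.    ] F [ 0.1 -0.1 -2.3] gap 0.129 q [-0.55  0.63  1.58 -0.    0.93 -2.38]
turn deg [-0.26  0.18 -0.17]
tool travel [ 1.5  3.  19.5] rows 1.0
```

send_rows(
  motion=[
    {"gripper":5,"travel":[0.8,1.5,4],"rotation":[-0.15,0.1,-0.1]},
    {"gripper":5,"travel":[0.7,1.5,6],"rotation":[0,0,0]},
    {"gripper":5,"travel":[0,0,6],"rotation":[0,0,0]},
    {"gripper":5,"travel":[0,0,3],"rotation":[0,0,0]},
    {"gripper":5,"travel":[0,0,0],"rotation":[0,0,0]},
    {"gripper":5,"travel":[0,0,0],"rotation":[0,0,0]},
    {"gripper":5,"travel":[0,0,0],"rotation":[0,0,0]},
    {"gripper":5,"travel":[0,0,0],"rotation":[0,0,0]},
    {"gripper":5,"travel":[0,0,0],"rotation":[0,0,0]},
    {"gripper":5,"travel":[0,0,0],"rotation":[0,0,0]},
  ],
)

```text
t: 14.78
tcp_pos: [0.5605, -0.2136, 0.1086]
tool_rot: [-0.132, 0.991, -0.001, 0.0]
force: [-0.2, 0.4, -2.5]
finger_gap: 0.124
```

```bash
python3 -c "
from h import *
go([.561,-.2138,.1085],105.2)
a=snap('side','s6.png');b=snap('top','t6.png')
f=lambda im,x,y:cv2.convertScaleAbs(cv2.resize(im[y:y+75,x:x+50,::-1],None,fx=8,fy=8,interpolation=2),alpha=1.8)
cv2.imwrite('pics/c6.png',np.hstack([f(a,335,235),f(b,368,155)]))"
```

```text
t 14.78 tcp [ 0.5605 -0.2136  0.1086] jaw 105.13 zaxis [ 9.e-04 -1.e-03 -1.e+00] F [-0.2  0.4 -2.5] gap 0.124 q [-0.55  0.65  1.6  -0.    0.89 -2.38]
turn deg [-0.07  0.04 -0.07]
tool travel [-0.4 -0.3  0.1] rows 1.0
```

View pics/c6.png

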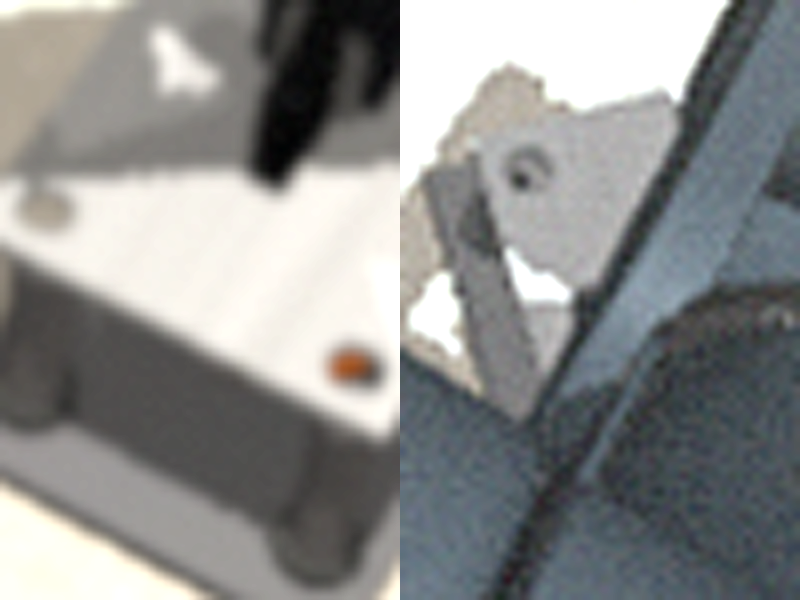

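Top crop: plate hole at (128,170), with the dark thread bore inside it at (120,178). Side crop: holes at (46,211) and (355,368).

Run:
```python
from fit import *
eye=[('side',3,np.array([46,211])/8+[335,235]-.44),('side',0,np.array([355,368])/8+[335,235]-.44),('top',2,np.array([128,170])/8+[368,155]-.44)]
v,e=solve(eye,.1,True); print('plate top face',v.round(4),np.degrees(v[2]).round(2),e.round(1))
v,e=solve(eye,.1,False); print('z fixed .100',v.round(4),np.degrees(v[2]).round(2),e.round(1))
m,_=solve([posts[6],posts[7],posts[0]],.08,False); print('module same 3, z .08',m.round(4),np.degrees(m[2]).round(2))
P=plane('top',[eye[2][2]],.1)[0]; Q=plane('top',[np.array([120,178])/8+[368,155]-.44],.08)[0]; print('top: hole2',P.round(4),'thread2 now',Q.round(4),'earlier',plane('top',[posts[0][2]],.08)[0].round(4))
s=manip.sense();print(s['force'].round(2),np.abs(s['qd']).max().round(4))
```

```text
plate top face [ 0.5609 -0.2138  0.2717  0.1016] 15.57 [-0.2  0.   0.1  0.   0.  -0.1]
z fixed .100 [ 0.5616 -0.2135  0.2695] 15.44 [-0.1  0.1  0.   0.1 -0.1 -0.3]
module same 3, z .08 [ 0.562  -0.2143  0.2731] 15.65
top: hole2 [ 0.6164 -0.1518  0.1   ] thread2 now [ 0.6182 -0.1518  0.08  ] earlier [ 0.617  -0.1518  0.08  ]
[ 0.07  0.2  -2.86] 0.002
```

send_rows(
  motion=[
    {"gripper":5,"travel":[-0.7,-0.6,1.2],"rotation":[-0.03,0.02,0]},
    {"gripper":5,"travel":[0,0,0],"rotation":[0,0,0]},
    {"gripper":5,"travel":[0,0,0],"rotation":[0,0,0]},
    {"gripper":5,"travel":[0,0,0],"rotation":[0,0,0]},
    {"gripper":5,"travel":[0,0,0],"rotation":[0,0,0]},
    {"gripper":5,"travel":[0,0,0],"rotation":[0,0,0]},
    {"gripper":5,"travel":[0,0,0],"rotation":[0,0,0]},
    {"gripper":5,"travel":[0,0,0],"rotation":[0,0,0]},
    {"gripper":5,"travel":[0,0,0],"rotation":[0,0,0]},
    {"gripper":5,"travel":[0,0,0],"rotation":[0,0,0]},
  ],
)

```text
t: 15.72
tcp_pos: [0.5612, -0.2138, 0.1072]
tool_rot: [-0.132, 0.991, -0.0, -0.0]
force: [0.5, -0.6, -3.3]
finger_gap: 0.128
```

```bash
python3 -c "
from h import *
go([.5612,-.2141,.1075],105.2)
s=manip.sense()
if abs(s['tcp_pos']-[.5612,-.2141,.1075]).max()<.0015 and abs(s['force'][:2]).max()<3 and -6<s['force'][2]<0: print(manip.sign_off())
"
```

```text
t 15.72 tcp [ 0.5612 -0.2138  0.1072] jaw 105.13 zaxis [ 0.e+00 -3.e-04 -1.e+00] F [ 0.5 -0.6 -3.3] gap 0.128 q [-0.55  0.66  1.6  -0.    0.89 -2.38]
turn deg [-0.02 -0.   -0.07]
tool travel [ 0.1 -0.3 -0.3] rows 1.0
the job is handed in; nothing more can be done
None
```

I seated the black stopper in the larger module's neck and let go of it. The arm then picked up the cover plate by its grip bar and is still holding it over the four posts. I handed the job in at 15.7 s.

**Stopper:** Contact came at the expected seating height, at about 4 N. The side picture after release showed the head exactly where a fully seated stopper should be.

**Plate position:** The last camera measurement, taken before a final correction of about 1 mm, put the plate centre within about 1 mm of the module centre and its turn within about 0.2°. The hole clearance is 4.5 mm. I did not take a picture after that correction. Only three of the four holes could be seen, because the arm hid the fourth. In only one of them, in the top view, could I see the threaded bore. The other posts' alignment comes from the fit.

**Level and height:** By the arm's own reading the plate is level to within about 0.05°. The force on the tool matches the plate's weight alone, so nothing of the module is being touched.

**Disagreement:** The height estimates differed slightly. After the last move, the arm reading puts the underside about 15 mm above the posts, while the camera puts it nearer 15–16 mm.

I did not move the jar, the weight or the brush. I kept the arm clear of them but took no final picture of them.

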